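# Stack an amplifier module in its test nest

### The job

Build up the amplifier module in the yellow-marked test nest (not the blue one), one part at a time from the bottom: first the copper plate, then the white frame with the green board in it, then the aluminium shield cover, and last the press weight with the red knob standing upright in the middle of the cover. Lay the three flat parts centred and square, with their edges lined up with the nest and with each other, and set every part down rather than dropping it. Let go of everything at the end, and do not shove or knock over the amber jar of solvent.

Things in the scene. Friction and masses are not known exactly. Their poses are not given: they have to be found in the camera images.
- yellow_nest: The place to build on: a fixed flat black plate on the bench, 120 (x) by 96 (y) by 12 mm high, with a yellow painted rectangle of lines on its flat top (outline 108 x 74 mm, flush). No walls or posts. Origin at the centre of its underside; its top is 12 mm above the origin. x runs along the long side, z up. It may lie in either of two places, turned up to about 20 degrees, and does not move.
- blue_nest: The nest of the other test channel, same plate and sizes but with a blue painted rectangle; not used. Origin at the centre of its underside, x along the long side.
- copper_plate: Loose solid copper-coloured plate, 90 (x) by 56 (y) by 12 mm high, 0.3 to 0.6 kg, lying flat. Origin at the centre of its underside, x along the 90 mm side, z up. Can be gripped across the 56 mm width.
- board_frame: Loose white plastic frame, 90 (x) by 56 (y) by 14 mm high, walls 6 mm thick, with a green circuit board with small components sunk in it below the rim, about 0.1 kg. Open side up. Origin at the centre of its underside, x along the 90 mm side. Can be gripped across the 56 mm width; its flat rim, 14 mm up, carries the shield cover.
- shield_cover: Loose bare-metal (silver-grey) aluminium shield cover, a plain flat block 90 (x) by 56 (y) by 20 mm high with rows of dark screw dots on its flat top, about 0.16 kg. Origin at the centre of its underside, x along the 90 mm side. Can be gripped across the 56 mm width.
- press_weight: Loose upright round weight, about 0.4 kg: dark steel foot 48 mm in diameter and 26 mm high, with a red cylindrical knob on its top, 24 mm in diameter and 24 mm high (50 mm in all). Origin at the centre of its underside, z up. Grip it by the knob from above, any yaw.
- solvent_jar: Loose amber glass jar with a white cap, 40 mm in diameter, 60 mm high, standing between the two nests. Origin at the centre of its underside. Not to be disturbed.
Not all that is in view belongs to the job. What is shaped like the board_frame but purple or turquoise is not meant.

How it is judged:
On the way, in this order (a step that is already met when the one before it is completed fails the run):
1. copper plate lies square on the yellow nest, let go (horizontal distance between copper_plate and yellow_nest below 0.012 m and z of copper_plate in the frame of yellow_nest between 0.009 and 0.015 m and angle between copper_plate's own z axis and vertical below 0.08 rad and contact force between copper_plate and the fingers below 0.1 N and angle between the x axis of copper_plate and the x axis of yellow_nest, either way round below 0.17 rad), for 0.2 s.
2. board frame lies square on the copper plate, let go (horizontal distance between board_frame and copper_plate below 0.01 m and z of board_frame in the frame of copper_plate between 0.009 and 0.015 m and angle between board_frame's own z axis and vertical below 0.08 rad and contact force between board_frame and the fingers below 0.1 N and angle between the x axis of board_frame and the x axis of copper_plate, either way round below 0.17 rad), for 0.2 s.
3. shield cover lies square on the board frame, let go (horizontal distance between shield_cover and board_frame below 0.01 m and z of shield_cover in the frame of board_frame between 0.011 and 0.017 m and angle between shield_cover's own z axis and vertical below 0.08 rad and contact force between shield_cover and the fingers below 0.1 N and angle between the x axis of shield_cover and the x axis of board_frame, either way round below 0.17 rad), for 0.2 s.
4. press weight stands in the middle of the shield cover, let go (horizontal distance between press_weight and shield_cover below 0.012 m and z of press_weight in the frame of shield_cover between 0.017 and 0.023 m and angle between press_weight's own z axis and vertical below 0.08 rad and contact force between press_weight and the fingers below 0.1 N), for 0.2 s.
At the end, for the whole second after the job is handed in: On the yellow nest, bottom to top: copper plate and, on the cover, press weight within 12 mm of centre; frame and cover within 10 mm of the part below; flat parts parallel within 10 degrees; each lying flat on the one below (3 mm, 4.5 degrees); all let go and at rest (all of step 1 and all of step 2 and all of step 3 and all of step 4 and linear speed of each of copper_plate, board_frame, shield_cover, press_weight below 0.02 m/s); the robot touches nothing.
It fails at once if a part is dropped (it falls untouched by the fingers, faster than a fall of about 10 mm gives) ((linear speed of copper_plate above 0.45 m/s and contact force between copper_plate and the fingers below 0.01 N) or (linear speed of board_frame above 0.45 m/s and contact force between board_frame and the fingers below 0.01 N) or (linear speed of shield_cover above 0.45 m/s and contact force between shield_cover and the fingers below 0.01 N) or (linear speed of press_weight above 0.45 m/s and contact force between press_weight and the fingers below 0.01 N)).
It fails at once if the solvent jar is shoved more than 25 mm or tipped over (distance of solvent_jar from where it was at the start of the episode above 0.025 m or angle between solvent_jar's own z axis and vertical above 0.4 rad).
It also fails if it takes over 99 s, if anything falls off the work surface, if the arm or the gripper's body presses on something with over 40 N, if the wrist force passes 120 N, or if a joint passes its speed limit or range.

### The arm

A 7-joint arm with a two-finger parallel gripper is mounted at the origin on the work surface. World frame = base frame: x ahead of the robot, y to its left, z up, the work surface at z = 0. Lengths are in m, angles in rad, forces in N, time in s.
With the tool pointing down it reaches from about 0.4 to 0.85 m from the base axis. Payload 10.4 kg.
Tool frame: the origin (TCP) lies at the very end of the fingers, on their centre line; the grasp point (between the pads) lies 19 mm behind it (r.pinch_z is the distance from the TCP to the grasp point, in m); z points along the fingers, y is the line along which they close (so a half turn about z gives the same grasp; the last joint's range is limited). The gripper opens to 87 mm and grips with 3 to 60 N. Pads are 19 mm wide; open, the fingers measure 117 mm over their backs; the gripper's body (75 mm by 190 mm) begins 51 mm behind the grasp point.
Start: joints at [1.283, 0.332, -0.065, 1.46, 0.022, 1.35, -0.088], TCP at [0.164, -0.603, 0.223] pointing down, gripper open.
Joint ranges: [-2.6, 2.6], [-0.5, 2.12], [-1.47, 1.34], [0.16, 2.42], [-1.27, 4.41], [0.06, 2.06], [-2.6, 2.6]. Speed limits (rad/s): [2.22, 2.22, 2.79, 2.79, 3.14, 3.14, 3.14].

### API

Orientations are given as a unit quaternion [x, y, z, w].
In Python, from bench import sensors, vision, r gives the robot as it stands.
- The arm moves only by the shell command python3 -m crank 'ROWS' [OPENING] [FORCE]. ROWS is JSON, a list of rows, each a list of 2 entries, a list of its own where there are three numbers: the shift along the tool's x, y, z normalised to -1 to 1, where 1 is 3 cm, then the turn about the tool's z normalised to -1 to 1, where 1 is 8 degrees. A call has 1 to 12 rows; each row shifts and turns the commanded pose from where the row before left it, along the tool's axes as they then stand; what a row does not reach is not made up. A row lasts 1/8 s, in which the tool goes at most 62.5 mm and 10.7 degrees, less where a joint would pass 70% of its speed; a pose out of reach is approached as far as the arm can. A call with a number of a shift or a turn outside -1 to 1 is refused whole. A call with a gripper value outside its range is refused whole. OPENING is the opening, from 0 (shut) to 1 (fully open), set as the call begins (- or left out, the last holds). The fingers move at their own pace and stop on an object; FORCE is the grip in N (left out, the last holds). Time passes only in rows, so rows that do not move let the fingers close. It gives the time, the measured TCP pose, the force, the opening and the grip force at its end, in the units of the state.
- sensors.read_state(): the state, without advancing time (a new reading comes with each control period).
- vision.camera(name): name is "scene" or "top"; returns the picture (480x640x3 uint8, red, green, blue); there is no depth.
- vision.camera_model(name): a dict with "vertical_fov" (degrees; the focal length in pixels is half the picture's height over the tangent of half this angle, whatever the lens; pixels are square), "cx", "cy" (the principal point, pixels), "dist" ([k1, k2, p1, p2, k3] as OpenCV has them; the pictures are not rectified), "camera_from_world" (4x4, takes a point from world to camera coordinates). Camera axes: x right, y down, z forward; pixel columns grow to the right and rows downward; lengths in m; the calibration is good to about 2 mm. A picture is of the moment at which its call begins. camera_model takes no time and is no camera call.
- r.close_job(): hands the job in; it is judged then, once.
The state is a dict: "time": time; "joint_positions": joint angles; "joint_vel": joint speeds; "joint_torque": joint torques, N m; "ee_pos": TCP position; "eef_rot": TCP orientation; "ft_force": force on the tool from outside, world axes, zero at the start; "torque": the same for the moment, N m; "width": finger opening in m; "grip_force": force on a finger pad.
Only numpy, scipy, OpenCV 4.12 (cv2) and the standard library are available. Lean on these libraries where they do the work, as an engineer would, in place of code of your own. Each camera call takes 0.05 s, during which the arm holds its last target. There are 200 camera calls.

## Working session

There is one attempt and no reset: what is moved stays moved. The work goes in short steps, Python scripts to look and compute and a shell command to move; the robot and the scene stay as the last step left them, time stands still between calls to the robot, and variables do not carry over. Pictures are saved under pics/ and viewed, at most 14 in all, crops included, and the job is handed in when it is done.

```bash
mkdir -p pics; ls; python3 - <<'E'
from bench import sensors, vision, r
import cv2,json
for n in("top","scene"):
    cv2.imwrite(f"pics/{n}0.png",vision.camera(n)[:,:,::-1]); m=vision.camera_model(n); print(n,m)
s=sensors.read_state(); print(s['time'],s['ee_pos'],s['eef_rot'],s['width'],s['ft_force'])
E
```

```text
pics
top {'vertical_fov': 46.28533476371236, 'cx': 330.31091412487086, 'cy': 250.18026213969893, 'dist': array([-0.17739558,  0.        ,  0.        ,  0.        ,  0.        ]), 'camera_from_world': array([[ 0.10437168, -0.99453514,  0.00253157, -0.02978472],
       [-0.97310091, -0.10264726, -0.20624781,  0.48334462],
       [ 0.20538055,  0.01906296, -0.97849652,  0.88976781],
       [ 0.        ,  0.        ,  0.        ,  1.        ]])}
scene {'vertical_fov': 56.47102371273382, 'cx': 318.641013650307, 'cy': 242.9522460471505, 'dist': array([-0.04169882,  0.        ,  0.        ,  0.        ,  0.        ]), 'camera_from_world': array([[ 0.53506234,  0.84469557, -0.01405994, -0.25797556],
       [ 0.60621824, -0.39548663, -0.68999259, -0.28043439],
       [-0.5883942 ,  0.36066566, -0.72367986,  1.19688216],
       [ 0.        ,  0.        ,  0.        ,  1.        ]])}
0.1 [ 0.16348641 -0.6028905   0.22185079] [ 9.91244134e-01  1.32040454e-01 -1.25079956e-04 -6.07929442e-04] 0.08715653931175672 [0.30200538 0.31477125 0.71119157]
```

View pics/top0.png

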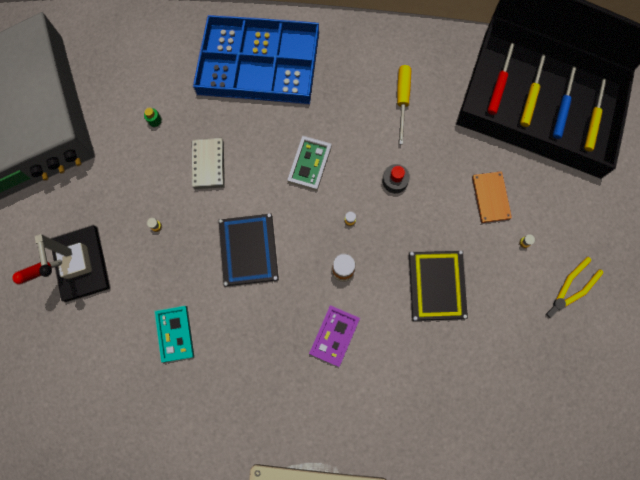

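View pics/scene0.png

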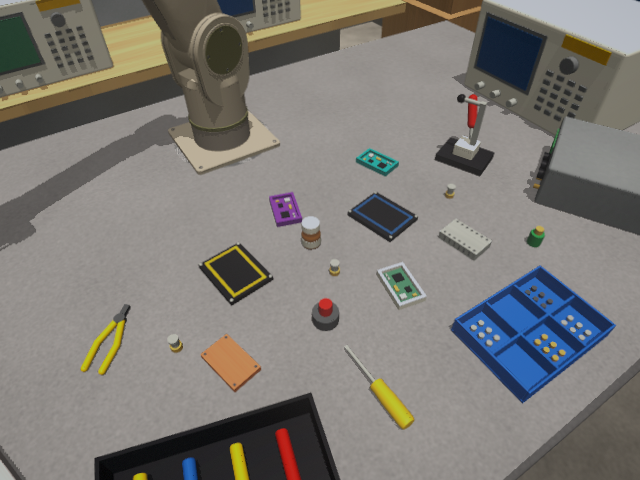

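```bash
cat > h.py <<'E'
import cv2, numpy as np
from bench import sensors, vision, r
from scipy.spatial.transform import Rotation as R
def cam(n):
    m=vision.camera_model(n); f=240/np.tan(np.radians(m['vertical_fov']/2))
    return np.array([[f,0,m['cx']],[0,f,m['cy']],[0,0,1]]),np.array(m['dist']),np.array(m['camera_from_world'])
def ray(n,px,z):
    K,d,T=cam(n); u=cv2.undistortPoints(np.float64(px).reshape(-1,1,2),K,d).reshape(-1,2)
    D=np.c_[u,np.ones(len(u))]@T[:3,:3]; o=-T[:3,:3].T@T[:3,3]
    return (o+D*((z-o[2])/D[:,2])[:,None])[:,:2]
def proj(n,p):
    K,d,T=cam(n); return cv2.projectPoints(np.float64(p).reshape(-1,1,3),T[:3,:3],T[:3,3],K,d)[0].reshape(-1,2)
def blob(mask,n,z):
    """biggest blob -> world centre, long-axis angle (deg, -90..90), sizes, at height z"""
    c=max(cv2.findContours(mask,0,cv2.CHAIN_APPROX_NONE)[0],key=cv2.contourArea)
    w=np.float32(ray(n,c[:,0,:],z)*1000); (cx,cy),(a,b),t=cv2.minAreaRect(w)
    if b>a: a,b,t=b,a,t+90
    return np.round([cx,cy,(t+90)%180-90,a,b],1), c.mean(0)[0]
def hsvmask(im,lo,hi,roi):
    m=cv2.inRange(cv2.cvtColor(im,cv2.COLOR_RGB2HSV),lo,hi); k=np.zeros_like(m); x0,y0,x1,y1=roi
    k[y0:y1,x0:x1]=m[y0:y1,x0:x1]; return cv2.morphologyEx(k,cv2.MORPH_CLOSE,np.ones((3,3)))
def goto(x,y,z,yaw=None):
    """shift in tool axes /0.03 and turn in deg/8 to reach x,y,z(mm TCP), closing line (tool y) at yaw deg (mod 180)"""
    s=sensors.read_state(); q=R.from_quat(s['eef_rot']).as_matrix(); p=np.array(s['ee_pos'])
    v=q.T@(np.array([x,y,z])/1000-p)/.03
    cur=np.degrees(np.arctan2(q[1,1],q[0,1])); dt=0 if yaw is None else -((yaw-cur+90)%180-90)/8
    print('at',np.round(p*1000,1),'yaw',round(cur,1),'tilt',np.round(np.degrees(np.arccos(-q[2,2])),2),'| total units xyz',np.round(v,2),'turn',round(dt,2),'J7',round(s['joint_positions'][6],2))
E
python3 - <<'E'
from h import *
im=cv2.imread('pics/top0.png')[:,:,::-1].copy()
g=cv2.cvtColor(im,cv2.COLOR_RGB2HSV)
print('copper',blob(hsvmask(im,(3,110,60),(22,255,255),(465,165,520,230)),'top',.009))
print('nest yellow',blob(hsvmask(im,(22,120,80),(35,255,255),(400,240,475,325)),'top',.012))
print('nest black',blob(hsvmask(im,(0,0,0),(180,255,60),(400,240,475,325)),'top',.010))
print('knob',blob(hsvmask(im,(0,120,60),(8,255,255),(375,155,420,195))|hsvmask(im,(172,120,60),(180,255,255),(375,155,420,195)),'top',.046))
for nm,roi in(('frame',(280,128,340,196)),('cover',(185,132,230,195))):
    x0,y0,x1,y1=roi; lab=cv2.cvtColor(im,cv2.COLOR_RGB2LAB).astype(int); bg=np.median(np.r_[lab[y0,x0:x1],lab[y1,x0:x1]],0)
    m=np.zeros(im.shape[:2],np.uint8); d=lab[y0:y1,x0:x1]-bg
    m[y0:y1,x0:x1]=((d[...,0]>25)|(abs(d[...,1])>14))*255
    m=cv2.morphologyEx(m,cv2.MORPH_CLOSE,np.ones((5,5))); print(nm,bg,blob(m,'top',.012 if nm=='frame' else .017))
print('jar cap',ray('top',[[344,265]],.06))
a=cv2.resize(im[120:240,180:420],(0,0),fx=3,fy=3,interpolation=cv2.INTER_CUBIC)
b=cv2.resize(im[160:235,400:520],(0,0),fx=3,fy=3); 
cv2.imwrite('pics/crop1.png',a[:,:,::-1])
E
```

```text
copper (array([ 622.6, -259.2,   13.4,   92.2,   58.6]), array([491.36912752, 196.74496644]))
nest yellow (array([ 451.4, -170.7,    7.7,  110.5,   76.6]), array([437.89268293, 284.67804878]))
nest black (array([ 451.1, -171.5,    7.1,   91.9,   58.1]), array([438.10843373, 284.90361446]))
knob (array([634. , -81.1,   4.4,  26.1,  22.8]), array([397.525, 172.525]))
frame [134. 131. 133.] (array([651.8,  77.2, -10.7,  90. ,  55.4]), array([309.00704225, 161.48591549]))
cover [134. 131. 133.] (array([631.9, 263.1,   9.2,  88.9,  54.1]), array([206.62937063, 161.97902098]))
jar cap [[ 0.45933762 -0.00427773]]
```

View pics/crop1.png

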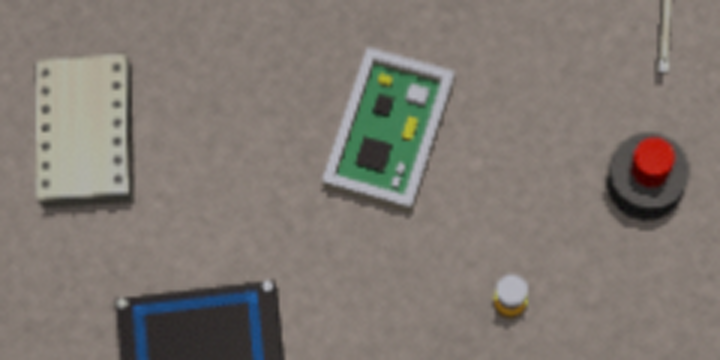

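White frame with green board at (310,162) is the board_frame; purple (334,336) and turquoise (174,334) are not. The cover is the grey block with dots at (208,163), and the weight is at (397,178). In the crop, the silver-rimmed green board and the dotted block are confirmed. Copper first.

```bash
python3 - <<'E'
from h import *
goto(622.6,-259.2,120,103.4)
print(ray('top',[[462,122],[605,172]],.0))
E
```

```text
at [ 163.5 -602.9  221.9] yaw -74.8 tilt 0.07 | total units xyz [17.77 -7.05  3.4 ] turn 0.22 J7 -0.09
[[ 0.76760328 -0.20045198]
 [ 0.70261054 -0.48734588]]
```

```bash
python3 -m crank '[[[1,-0.4,0],0],[[1,-0.4,0],0],[[1,-0.4,0],0],[[1,-0.4,0],0],[[1,-0.4,0],0],[[1,-0.4,0],0],[[1,-0.4,0],0],[[1,-0.4,0],0],[[1,-0.4,0],0],[[1,-0.4,0],0],[[1,-0.4,0],0],[[1,-0.4,0],0]]' 1
python3 -m crank '[[[1,-0.4,0.5],0.22],[[1,-0.4,0.5],0],[[1,-0.4,0.6],0],[[1,-0.4,0.6],0],[[1,-0.4,0.6],0],[[0.7,-0.2,0.6],0],[[0,0,0],0],[[0,0,0],0]]'
python3 - <<'E'
from h import *
goto(622.6,-259.2,120,103.4)
im=vision.camera('top'); cv2.imwrite('pics/top1.png',im[:,:,::-1])
s=vision.camera('scene'); cv2.imwrite('pics/scene1.png',s[:,:,::-1])
# second-view check, scene cam
print('copper scene',blob(hsvmask(s,(3,110,60),(22,255,255),(190,325,270,395)),'scene',.009))
E
```

```text
time: 1.6
ee_pos: [0.4739, -0.3692, 0.2222]
eef_rot: [0.991, 0.132, -0.0, -0.0]
ft_force: [0.4, -0.4, 0.2]
width: 0.0872
grip_force: 0.0
time: 2.6
ee_pos: [0.6233, -0.2662, 0.1208]
eef_rot: [0.993, 0.116, -0.0, 0.0]
ft_force: [-0.2, -0.5, 0.6]
width: 0.0871
grip_force: 0.0
at [ 623.3 -266.2  120.8] yaw -76.6 tilt 0.04 | total units xyz [ 0.03 -0.23  0.03] turn -0.0 J7 -1.11
copper scene (array([ 622.2, -261. ,   13.3,   94.2,   57. ]), array([230.25396825, 361.96825397]))
```

View pics/scene1.png

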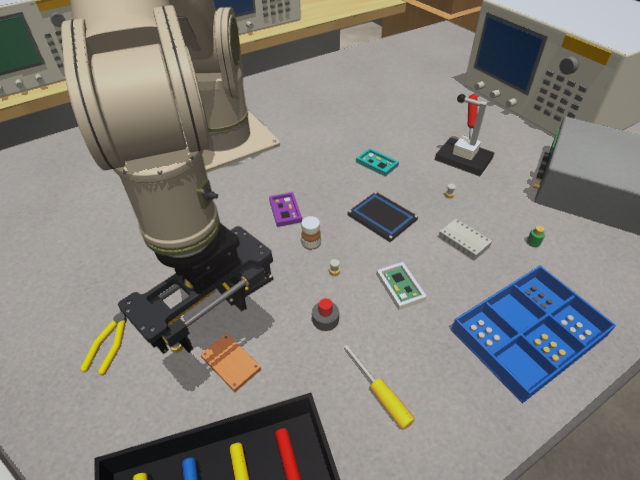

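Both views agree on the copper (scene centre at 230,362); gripper is right above it. Descend and grip.

```bash
python3 -m crank '[[[0,-0.2,0.8],0],[[0,0,0.8],0],[[0,0,0.8],0],[[0,0,0.8],0],[[0,0,0.4],0],[[0,0,0.28],0],[[0,0,0],0],[[0,0,0],0]]' 1
python3 -m crank '[[[0,0,0],0],[[0,0,0],0],[[0,0,0],0],[[0,0,0],0],[[0,0,0],0],[[0,0,0],0]]' 0 35
python3 -m crank '[[[0,0,-0.3],0],[[0,0,-0.7],0],[[0,0,-1],0],[[0,0,-1],0],[[0,0,0],0],[[0,0,0],0]]'
python3 - <<'E'
from h import *
print(sensors.read_state()['ee_pos'][2]); goto(451.3,-171.1,90,97.5)
im=vision.camera('top'); cv2.imwrite('pics/top2.png',im[:,:,::-1])
E
```

```text
time: 3.7
ee_pos: [0.6229, -0.2598, 0.0051]
eef_rot: [0.993, 0.117, 0.001, 0.0]
ft_force: [0.4, 0.4, 0.6]
width: 0.087
grip_force: 0.0
time: 4.45
ee_pos: [0.6224, -0.2596, 0.0042]
eef_rot: [0.993, 0.117, 0.0, 0.0]
ft_force: [-0.0, -0.9, 0.6]
width: 0.0556
grip_force: 35.0
time: 5.2
ee_pos: [0.6218, -0.2594, 0.0934]
eef_rot: [0.993, 0.117, -0.001, -0.0]
ft_force: [0.7, -0.1, -5.3]
width: 0.0556
grip_force: 35.0
0.09339975214112514
at [ 621.8 -259.4   93.4] yaw -76.6 tilt 0.06 | total units xyz [-4.85 -4.18  0.12] turn 0.74 J7 -1.13
```

View pics/top2.png

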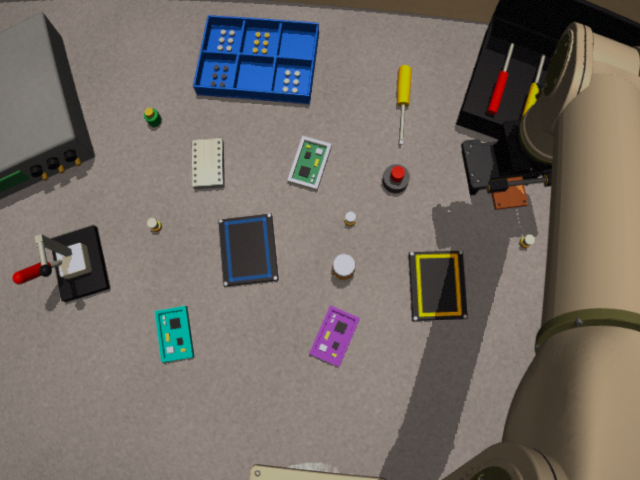

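The plate is held clear (508,193), nest and others are unmoved.

```bash
python3 -m crank '[[[-0.8,-0.7,0],0],[[-0.8,-0.7,0],0],[[-0.8,-0.7,0],0],[[-0.8,-0.7,0],0],[[-0.8,-0.7,0],0],[[-0.8,-0.7,0],0],[[0,0,0.4],0.4],[[0,0,0.4],0.34],[[0,0,0],0],[[0,0,0],0],[[0,0,0],0]]'
python3 - <<'E'
from h import *
goto(451.3,-171.1,17,97.5)
im=vision.camera('top'); s=vision.camera('scene'); cv2.imwrite('pics/scene3.png',s[:,:,::-1])
E
```

```text
time: 6.62
ee_pos: [0.4533, -0.1704, 0.0704]
eef_rot: [0.998, 0.066, 0.0, 0.0]
ft_force: [0.0, -0.7, -4.1]
width: 0.0555
grip_force: 35.0
at [ 453.3 -170.4   70.4] yaw -82.5 tilt 0.02 | total units xyz [-0.07  0.01  1.78] turn 0.0 J7 -1.25
```

View pics/scene3.png

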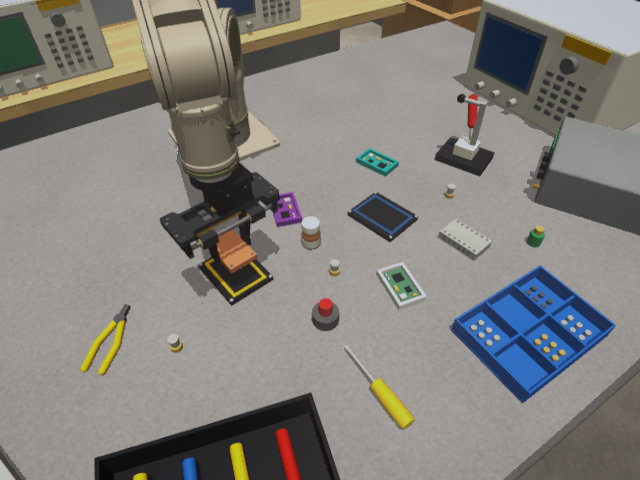

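```bash
python3 -m crank '[[[-0.07,0,0.5],0],[[0,0,0.5],0],[[0,0,0.4],0],[[0,0,0.2],0],[[0,0,0.1],0],[[0,0,0.08],0],[[0,0,0],0],[[0,0,0],0]]'
python3 -m crank '[[[0,0,0.03],0],[[0,0,0],0],[[0,0,0],0]]'
```

```text
time: 7.72
ee_pos: [0.4512, -0.1708, 0.017]
eef_rot: [0.998, 0.065, 0.0, 0.0]
ft_force: [-0.6, -0.2, -3.6]
width: 0.0551
grip_force: 35.0
time: 8.1
ee_pos: [0.4512, -0.1707, 0.0161]
eef_rot: [0.998, 0.065, 0.0, 0.0]
ft_force: [-0.7, -0.0, 0.5]
width: 0.0556
grip_force: 35.0
```

```bash
python3 -m crank '[[[0,0,0],0],[[0,0,0],0],[[0,0,0],0],[[0,0,0],0],[[0,0,-0.4],0],[[0,0,-0.8],0],[[0,0,-1],0],[[0,0,-1],0],[[0,0,-1],0],[[0,0,0],0]]' 1
python3 - <<'E'
from h import *
goto(651.8,77.2,130,79.3)
E
```

```text
time: 9.35
ee_pos: [0.4526, -0.1711, 0.1449]
eef_rot: [0.998, 0.065, 0.002, 0.001]
ft_force: [0.1, -0.4, -0.1]
width: 0.087
grip_force: 0.0
at [ 452.6 -171.1  144.9] yaw -82.5 tilt 0.29 | total units xyz [ 7.66 -7.34  0.51] turn 2.27 J7 -1.21
```

```bash
python3 -m crank '[[[1,-0.94,0.05],0],[[1,-0.94,0],0],[[1,-0.94,0],0],[[1,-0.94,0],0],[[1,-0.94,0],0],[[1,-0.94,0],0],[[1,-0.95,0],0],[[0.66,-0.75,0],0],[[0,0,0],0.8],[[0,0,0],0.8],[[0,0,0],0.67],[[0,0,0],0]]'
python3 - <<'E'
from h import *
im=vision.camera('top'); s=vision.camera('scene'); cv2.imwrite('pics/top4.png',im[:,:,::-1]);cv2.imwrite('pics/scene4.png',s[:,:,::-1])
print('copper',blob(hsvmask(im,(3,110,60),(22,255,255),(400,240,475,325)),'top',.021))
# frame in the scene view
m=hsvmask(s,(35,60,40),(90,255,255),(370,255,435,315)); print('board(scene, z~8mm)',blob(m,'scene',.008))
goto(651.8,77.2,5,79.3)
cv2.imwrite('pics/c4.png',cv2.resize(np.hstack([im[230:330,390:490],s[250:350,160:310]]),(0,0),fx=3,fy=3)[:,:,::-1])
E
```

```text
time: 10.85
ee_pos: [0.6498, 0.0777, 0.1399]
eef_rot: [0.996, -0.093, -0.0, 0.0]
ft_force: [-0.9, 0.2, -0.0]
width: 0.0873
grip_force: 0.0
copper (array([ 486.2, -192.4,    8.3,   24.8,    4.1]), array([452.73333333, 264.53333333]))
board(scene, z~8mm) (array([648.4,  77.2, -10.8,  71. ,  39. ]), array([401.73913043, 286.63478261]))
at [650.   77.6 140.1] yaw -100.5 tilt 0.03 | total units xyz [0.06 0.   4.5 ] turn 0.02 J7 -2.09
```

View pics/c4.png

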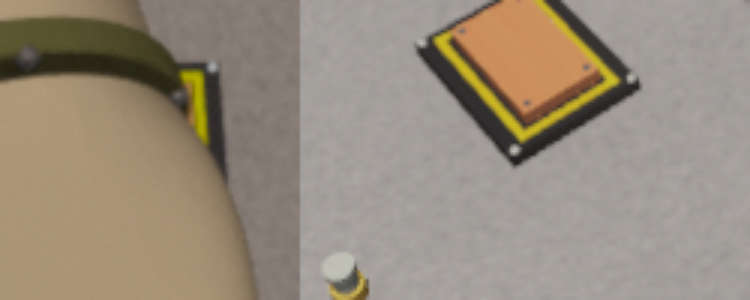

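View pics/scene4.png

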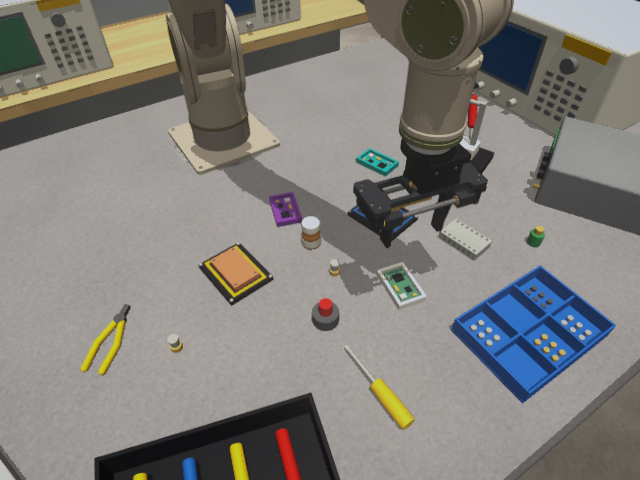

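Copper sits squarely inside the yellow lines (scene 236,268). Now gripping the frame.

```bash
python3 -m crank '[[[0.03,0,0.8],0],[[0,0,0.9],0],[[0,0,0.9],0],[[0,0,0.9],0],[[0,0,0.6],0],[[0,0,0.4],0],[[0,0,0],0],[[0,0,0],0]]' 1
python3 -m crank '[[[0,0,0],0],[[0,0,0],0],[[0,0,0],0],[[0,0,0],0],[[0,0,0],0],[[0,0,0],0]]' 0 15
python3 -m crank '[[[0,0,-0.3],0],[[0,0,-0.7],0],[[0,0,-1],0],[[0,0,-1],0],[[0,0,-1],0],[[0,0,0],0]]'
python3 - <<'E'
from h import *
s=vision.camera('scene')
print('copper',blob(hsvmask(s,(3,110,60),(20,255,255),(195,235,280,305)),'scene',.0205))
print('yellow',blob(hsvmask(s,(22,120,80),(35,255,255),(190,235,280,305)),'scene',.012))
m=hsvmask(s,(35,60,40),(90,255,255),(330,180,460,315)); 
z=sensors.read_state()['ee_pos'][2]; print('board held',blob(m,'scene',z+.003))
goto(451.3,-171.1,110,97.5)
E
```

```text
time: 11.95
ee_pos: [0.6517, 0.0776, 0.0063]
eef_rot: [0.996, -0.093, 0.001, -0.0]
ft_force: [0.2, 0.6, -0.3]
width: 0.0869
grip_force: 0.0
time: 12.7
ee_pos: [0.6511, 0.0774, 0.0054]
eef_rot: [0.996, -0.093, 0.0, 0.0]
ft_force: [-0.2, -1.0, 2.5]
width: 0.0558
grip_force: 15.0
time: 13.45
ee_pos: [0.6529, 0.078, 0.1297]
eef_rot: [0.996, -0.093, 0.003, -0.001]
ft_force: [0.3, -0.0, -1.4]
width: 0.0555
grip_force: 15.0
copper (array([ 452.2, -171.9,    7.4,  100.1,   59. ]), array([234.11009174, 268.39449541]))
yellow (array([ 449.2, -171.3,    7.6,  111.6,   76.1]), array([237.67857143, 274.2755102 ]))
board held (array([652.2,  80. , -10.1,  62.9,  38.3]), array([415.22340426, 240.29787234]))
at [651.9  77.7 127.5] yaw -100.7 tilt 0.18 | total units xyz [-5.04  9.39  0.56] turn -2.27 J7 -2.09
```

```bash
python3 -m crank '[[[-0.5,0.94,0],0],[[-0.5,0.94,0],0],[[-0.5,0.94,0],0],[[-0.5,0.94,0],0],[[-0.5,0.94,0],0],[[-0.5,0.94,0],0],[[-0.5,0.94,0],0],[[-0.5,0.94,0],0],[[-0.5,0.94,0],0],[[-0.5,0.94,0],0],[[0,0,0.5],-0.7],[[0,0,0.2],-0.7]]'
python3 -m crank '[[[0,0,0.3],-0.7],[[0,0,0],-0.17],[[0,0,0],0],[[0,0,0],0]]'
python3 - <<'E'
from h import *
goto(451.3,-171.1,30,97.5)
E
```

```text
time: 15.0
ee_pos: [0.4502, -0.1719, 0.1031]
eef_rot: [1.0, 0.006, -0.001, -0.0]
ft_force: [0.3, -0.2, -0.4]
width: 0.0558
grip_force: 15.0
time: 15.5
ee_pos: [0.4516, -0.1719, 0.0956]
eef_rot: [0.998, 0.065, 0.0, 0.0]
ft_force: [0.3, -1.1, -1.3]
width: 0.056
grip_force: 15.0
at [ 451.6 -171.9   95.6] yaw -82.6 tilt 0.03 | total units xyz [-0.01 -0.03  2.19] turn -0.01 J7 -1.23
```

```bash
python3 -m crank '[[[0,-0.02,0.6],0],[[0,0,0.6],0],[[0,0,0.5],0],[[0,0,0.2],0],[[0,0,0.15],0],[[0,0,0.1],0],[[0,0,0.05],0],[[0,0,0],0],[[0,0,0],0]]'
```

```text
time: 16.62
ee_pos: [0.4515, -0.1714, 0.0296]
eef_rot: [0.998, 0.065, 0.0, 0.0]
ft_force: [0.1, -0.0, -1.3]
width: 0.056
grip_force: 15.0
```

```bash
python3 -m crank '[[[0,0,0.03],0],[[0,0,0],0],[[0,0,0],0]]'
```

```text
time: 17.0
ee_pos: [0.4516, -0.1714, 0.0293]
eef_rot: [0.998, 0.065, 0.0, 0.0]
ft_force: [-4.6, 1.6, 9.6]
width: 0.0555
grip_force: 15.0
```

```bash
python3 -m crank '[[[0,0,0],0],[[0,0,0],0],[[0,0,0],0],[[0,0,0],0],[[0,0,-0.4],0],[[0,0,-0.8],0],[[0,0,-1],0],[[0,0,-1],0],[[0,0,-0.8],0],[[0,0,0],0]]' 1
python3 - <<'E'
from h import *
goto(631.9,263.1,140,99.2)
E
```

```text
time: 18.25
ee_pos: [0.4526, -0.1716, 0.1508]
eef_rot: [0.998, 0.065, 0.002, 0.001]
ft_force: [0.1, -0.0, 0.2]
width: 0.0867
grip_force: 0.0
at [ 452.6 -171.6  150.8] yaw -82.5 tilt 0.24 | total units xyz [  7.82 -13.59   0.36] turn -0.21 J7 -1.2
```

```bash
python3 -m crank '[[[0.57,-1,0],0],[[0.57,-1,0],0],[[0.57,-1,0],0],[[0.57,-1,0],0],[[0.57,-1,0],0],[[0.57,-1,0],0],[[0.57,-1,0],0],[[0.57,-1,0],0],[[0.57,-1,0],0],[[0.57,-1,0],0],[[0.57,-1,0],0],[[0.57,-1,0],0]]'
python3 -m crank '[[[0.57,-1,0],0],[[0.41,-0.6,0.3],-0.21],[[0,0,0],0],[[0,0,0],0]]'
python3 - <<'E'
from h import *
s=vision.camera('scene'); im=vision.camera('top')
cv2.imwrite('pics/scene5.png',s[:,:,::-1]); cv2.imwrite('pics/top5.png',im[:,:,::-1])
goto(631.9,263.1,6,99.2)
# predicted top corners of cover in scene for check
c=np.array([631.9,263.1]);t=np.radians(9.2);u=np.array([np.cos(t),np.sin(t)]);v=np.array([-u[1],u[0]])
def draw(img,n,c,z,col):
    P=[np.r_[(c+a*45*u+b*28*v)/1000,z] for a,b in((1,1),(1,-1),(-1,-1),(-1,1))]
    cv2.polylines(img,[np.int32(np.round(proj(n,P)*8))],True,col,1,cv2.LINE_AA,3)
s0=cv2.imread('pics/scene0.png')[:,:,::-1].copy(); draw(s0,'scene',c,.02,(255,0,0))
t=np.radians(7.5);u=np.array([np.cos(t),np.sin(t)]);v=np.array([-u[1],u[0]])
draw(im,'top',np.array([451.3,-171.1]),.038,(255,0,0))
a=cv2.resize(s0[205:275,425:505],(0,0),fx=4,fy=4)
b=cv2.resize(im[240:330,395:485],(0,0),fx=4,fy=4); b=b[:280]
cc=cv2.resize(s[200:270,425:505],(0,0),fx=1,fy=1)
cv2.imwrite('pics/c5.png',np.hstack([a,b])[:,:,::-1])
E
```

```text
time: 19.75
ee_pos: [0.6078, 0.2132, 0.1475]
eef_rot: [0.998, 0.065, -0.001, 0.0]
ft_force: [-0.1, -0.9, 0.0]
width: 0.0865
grip_force: 0.0
time: 20.25
ee_pos: [0.6306, 0.2629, 0.139]
eef_rot: [0.997, 0.079, -0.0, 0.0]
ft_force: [-0.1, -0.6, 0.8]
width: 0.0871
grip_force: 0.0
at [630.9 262.6 139.6] yaw -80.9 tilt 0.04 | total units xyz [ 0.03 -0.02  4.45] turn -0.01 J7 -2.07
```

View pics/c5.png

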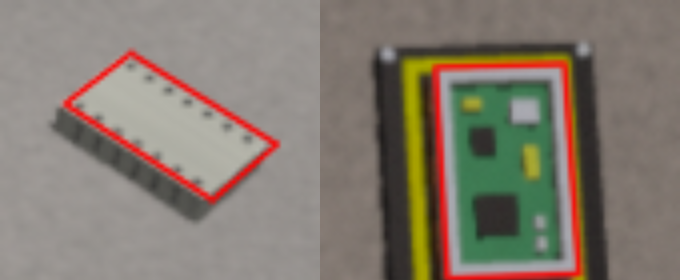

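The cover's predicted outline fits its top in the scene view, and the frame sits centred on the copper within its expected outline. Grip the cover.

```bash
python3 -m crank '[[[0.03,-0.02,0.8],0],[[0,0,0.9],0],[[0,0,0.9],0],[[0,0,0.9],0],[[0,0,0.6],0],[[0,0,0.35],0],[[0,0,0],0],[[0,0,0],0]]' 1
python3 -m crank '[[[0,0,0],0],[[0,0,0],0],[[0,0,0],0],[[0,0,0],0],[[0,0,0],0],[[0,0,0],0]]' 0 20
python3 -m crank '[[[0,0,-0.3],0],[[0,0,-0.7],0],[[0,0,-1],0],[[0,0,-1],0],[[0,0,-1],0],[[0,0,0],0],[[0,0,0],0]]'
python3 - <<'E'
from h import *
goto(451.6,-171.4,120,97.5)
E
```

```text
time: 21.35
ee_pos: [0.6321, 0.2649, 0.007]
eef_rot: [0.997, 0.08, 0.001, -0.0]
ft_force: [-0.6, -1.0, 0.5]
width: 0.0871
grip_force: 0.0
time: 22.1
ee_pos: [0.6317, 0.2642, 0.006]
eef_rot: [0.997, 0.08, 0.0, 0.0]
ft_force: [-1.0, -2.3, 2.1]
width: 0.0558
grip_force: 20.0
time: 22.98
ee_pos: [0.6313, 0.2645, 0.1258]
eef_rot: [0.997, 0.08, -0.0, 0.0]
ft_force: [0.4, -0.1, -1.8]
width: 0.0556
grip_force: 20.0
at [631.3 264.5 125.8] yaw -80.8 tilt 0.02 | total units xyz [-8.23 13.39  0.2 ] turn 0.21 J7 -2.07
```

```bash
python3 -m crank '[[[-0.6,0.97,0],0],[[-0.6,0.97,0],0],[[-0.6,0.97,0],0],[[-0.6,0.97,0],0],[[-0.6,0.97,0],0],[[-0.6,0.97,0],0],[[-0.6,0.97,0],0],[[-0.6,0.97,0],0],[[-0.6,0.97,0],0],[[-0.6,0.97,0],0],[[-0.6,0.97,0],0],[[-0.6,0.97,0],0]]'
python3 -m crank '[[[-0.6,0.97,0],0],[[-0.43,0.78,0],0],[[0,0,0.5],0.21],[[0,0,0.3],0],[[0,0,0],0],[[0,0,0],0]]'
python3 - <<'E'
from h import *
goto(451.6,-171.4,45,97.5)
E
```

```text
time: 24.48
ee_pos: [0.4727, -0.1155, 0.125]
eef_rot: [0.997, 0.08, -0.001, -0.0]
ft_force: [-0.2, 0.1, -1.1]
width: 0.0558
grip_force: 20.0
time: 25.22
ee_pos: [0.4521, -0.1706, 0.102]
eef_rot: [0.998, 0.066, 0.0, -0.0]
ft_force: [-0.1, 0.1, -1.7]
width: 0.0562
grip_force: 20.0
at [ 452.1 -170.6  102. ] yaw -82.4 tilt 0.01 | total units xyz [-0.02  0.02  1.9 ] turn 0.01 J7 -1.23
```

```bash
python3 -m crank '[[[-0.02,0.02,0.5],0],[[0,0,0.5],0],[[0,0,0.4],0],[[0,0,0.2],0],[[0,0,0.15],0],[[0,0,0.1],0],[[0,0,0.05],0],[[0,0,0],0],[[0,0,0],0]]'
python3 -m crank '[[[0,0,0.03],0],[[0,0,0],0],[[0,0,0],0]]'
```

```text
time: 26.35
ee_pos: [0.4515, -0.1721, 0.0452]
eef_rot: [0.998, 0.065, 0.0, 0.0]
ft_force: [-0.2, 0.2, -2.2]
width: 0.0559
grip_force: 20.0
time: 26.72
ee_pos: [0.4513, -0.172, 0.044]
eef_rot: [0.998, 0.065, 0.0, 0.0]
ft_force: [-0.5, 0.4, -1.5]
width: 0.0558
grip_force: 20.0
```

```bash
python3 -m crank '[[[0,0,0.02],0],[[0,0,0],0],[[0,0,0],0]]'
python3 -m crank '[[[0,0,0],0],[[0,0,0],0],[[0,0,0],0],[[0,0,0],0],[[0,0,-0.4],0],[[0,0,-0.8],0],[[0,0,-1],0],[[0,0,-1],0],[[0,0,-0.8],0],[[0,0,0],0]]' 1
python3 - <<'E'
from h import *
goto(634,-81.1,150,97.5)
im=cv2.imread('pics/top5.png')[:,:,::-1].copy(); s=cv2.imread('pics/scene0.png')[:,:,::-1].copy()
# knob in scene view, mid-height
roi=(305,290,345,332)
print('knob scene',blob(hsvmask(s,(0,120,60),(8,255,255),roi)|hsvmask(s,(172,120,60),(180,255,255),roi),'scene',.041))
print('knob top5',blob(hsvmask(im,(0,120,60),(8,255,255),(375,155,420,195))|hsvmask(im,(172,120,60),(180,255,255),(375,155,420,195)),'top',.046))
s=vision.camera('scene'); t=np.radians(7.5);u=np.array([np.cos(t),np.sin(t)]);v=np.array([-u[1],u[0]])
P=[np.r_[(np.array([451.5,-171.7])+a*45*u+b*28*v)/1000,.058] for a,b in((1,1),(1,-1),(-1,-1),(-1,1))]
cv2.imwrite('pics/scene6.png',s[:,:,::-1]); cv2.polylines(s,[np.int32(np.round(proj('scene',P)*8))],True,(255,0,0),1,cv2.LINE_AA,3)
cv2.imwrite('pics/c6.png',cv2.resize(s[210:310,170:300],(0,0),fx=5,fy=5)[:,:,::-1])
E
```

```text
time: 27.1
ee_pos: [0.4514, -0.1721, 0.0439]
eef_rot: [0.998, 0.065, 0.0, 0.0]
ft_force: [-3.3, 0.7, 4.9]
width: 0.056
grip_force: 20.0
time: 28.35
ee_pos: [0.4525, -0.1724, 0.1659]
eef_rot: [0.998, 0.065, 0.002, 0.001]
ft_force: [0.4, -0.4, -0.2]
width: 0.0869
grip_force: 0.0
at [ 452.5 -172.4  165.9] yaw -82.5 tilt 0.24 | total units xyz [ 6.39 -2.23  0.55] turn -0.0 J7 -1.2
knob scene (array([635.6, -82.6, -32.4,  37.5,  22.4]), array([325.17021277, 306.85106383]))
knob top5 (array([634.9, -81.1,   4.4,  24.3,  22.8]), array([397.61538462, 172.25641026]))
```

View pics/c6.png

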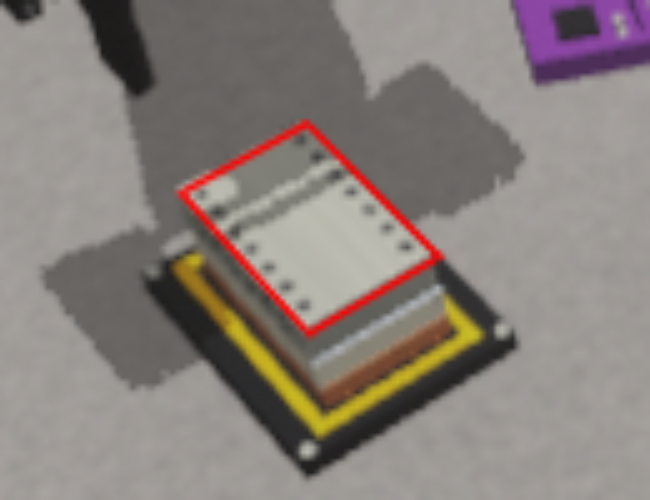

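Stack is square so far: the cover's top coincides with the expected outline. Now the weight.

```bash
python3 -m crank '[[[0.91,-0.32,0],0],[[0.91,-0.32,0],0],[[0.91,-0.32,0],0],[[0.91,-0.32,0],0],[[0.91,-0.32,0],0],[[0.91,-0.32,0.2],0],[[0.93,-0.31,0.3],0],[[0,0,0],0],[[0,0,0],0]]'
python3 - <<'E'
from h import *
goto(634.6,-81.5,30,97.5)
E
```

```text
time: 29.52
ee_pos: [0.6319, -0.0811, 0.1477]
eef_rot: [0.998, 0.065, -0.001, -0.0]
ft_force: [-0.2, -0.3, 0.5]
width: 0.0869
grip_force: 0.0
at [631.9 -81.1 147.7] yaw -82.5 tilt 0.09 | total units xyz [0.09 0.03 3.92] turn -0.0 J7 -1.53
```

```bash
python3 -m crank '[[[0.08,0.02,0.7],0],[[0,0,0.8],0],[[0,0,0.8],0],[[0,0,0.7],0],[[0,0,0.5],0],[[0,0,0.4],0],[[0,0,0],0],[[0,0,0],0]]' 1
python3 -m crank '[[[0,0,0],0],[[0,0,0],0],[[0,0,0],0],[[0,0,0],0],[[0,0,0],0],[[0,0,0],0],[[0,0,0],0],[[0,0,0],0]]' 0 30
python3 -m crank '[[[0,0,-0.3],0],[[0,0,-0.7],0],[[0,0,-1],0],[[0,0,-1],0],[[0,0,-0.8],0],[[0,0,0],0],[[0,0,0],0]]'
python3 - <<'E'
from h import *
goto(451.4,-171.8,130,97.5)
s=vision.camera('scene'); cv2.imwrite('pics/c7.png',cv2.resize(s[180:340,230:390],(0,0),fx=3,fy=3)[:,:,::-1])
E
```

```text
time: 30.52
ee_pos: [0.6356, -0.081, 0.0322]
eef_rot: [0.998, 0.065, 0.001, 0.0]
ft_force: [-0.0, -0.5, 0.6]
width: 0.0869
grip_force: 0.0
time: 31.52
ee_pos: [0.6351, -0.0812, 0.0314]
eef_rot: [0.998, 0.065, 0.0, 0.0]
ft_force: [-0.2, -1.7, -0.1]
width: 0.0232
grip_force: 30.0
time: 32.4
ee_pos: [0.6346, -0.081, 0.1449]
eef_rot: [0.998, 0.065, -0.0, 0.0]
ft_force: [-0.6, 0.7, -4.3]
width: 0.0234
grip_force: 30.0
at [634.6 -81.  144.9] yaw -82.5 tilt 0.05 | total units xyz [-6.45  2.2   0.5 ] turn -0.0 J7 -1.53
```

View pics/c7.png

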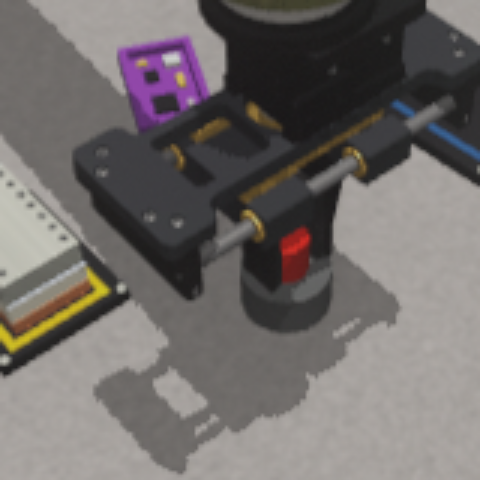

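Weight hangs upright in the fingers. Carry it over the cover.

```bash
python3 -m crank '[[[-0.8,0.28,0],0],[[-0.8,0.28,0],0],[[-0.8,0.28,0],0],[[-0.8,0.28,0],0],[[-0.8,0.28,0],0],[[-0.8,0.28,0],0],[[-0.8,0.28,0],0],[[-0.8,0.22,0],0],[[0,0,0.5],0],[[0,0,0.4],0],[[0,0,0],0],[[0,0,0],0]]'
python3 - <<'E'
from h import *
goto(451.4,-171.8,91,97.5)
E
```

```text
time: 33.95
ee_pos: [0.4537, -0.1704, 0.1184]
eef_rot: [0.998, 0.066, -0.0, -0.0]
ft_force: [0.6, 0.6, -3.9]
width: 0.0233
grip_force: 30.0
at [ 453.7 -170.4  118.4] yaw -82.5 tilt 0.03 | total units xyz [-0.08  0.04  0.91] turn 0.0 J7 -1.23
```

```bash
python3 -m crank '[[[-0.08,0.04,0.4],0],[[0,0,0.3],0],[[0,0,0.15],0],[[0,0,0.06],0],[[0,0,0.03],0],[[0,0,0],0],[[0,0,0],0]]'
python3 -m crank '[[[0,0,0.02],0],[[0,0,0],0],[[0,0,0],0]]'
```

```text
time: 34.83
ee_pos: [0.4512, -0.1724, 0.0904]
eef_rot: [0.998, 0.065, 0.0, 0.0]
ft_force: [-0.1, -0.2, -2.4]
width: 0.0232
grip_force: 30.0
time: 35.2
ee_pos: [0.4511, -0.1724, 0.0897]
eef_rot: [0.998, 0.065, 0.0, 0.0]
ft_force: [-0.2, -0.8, -3.1]
width: 0.023
grip_force: 30.0
```

```bash
python3 -m crank '[[[0,0,0.03],0],[[0,0,0],0],[[0,0,0],0]]'
```

```text
time: 35.58
ee_pos: [0.4512, -0.1725, 0.0893]
eef_rot: [0.998, 0.065, 0.0, 0.0]
ft_force: [-3.2, 0.5, 6.4]
width: 0.0236
grip_force: 30.0
```

In contact; release and lift clear, then check.

```bash
python3 -m crank '[[[0,0,0],0],[[0,0,0],0],[[0,0,0],0],[[0,0,0],0],[[0,0,0],0],[[0,0,-0.4],0],[[0,0,-0.8],0],[[0,0,-1],0],[[0,0,-1],0],[[0,0,-1],0],[[0,0,0],0],[[0,0,0],0]]' 1
python3 - <<'E'
from h import *
s=vision.camera('scene'); cv2.imwrite('pics/c8.png',cv2.resize(s[170:310,170:340],(0,0),fx=4,fy=4)[:,:,::-1])
E
```

```text
time: 37.08
ee_pos: [0.4509, -0.1723, 0.2147]
eef_rot: [0.998, 0.065, -0.0, 0.0]
ft_force: [0.2, -0.2, 1.0]
width: 0.0868
grip_force: 0.0
```

View pics/c8.png

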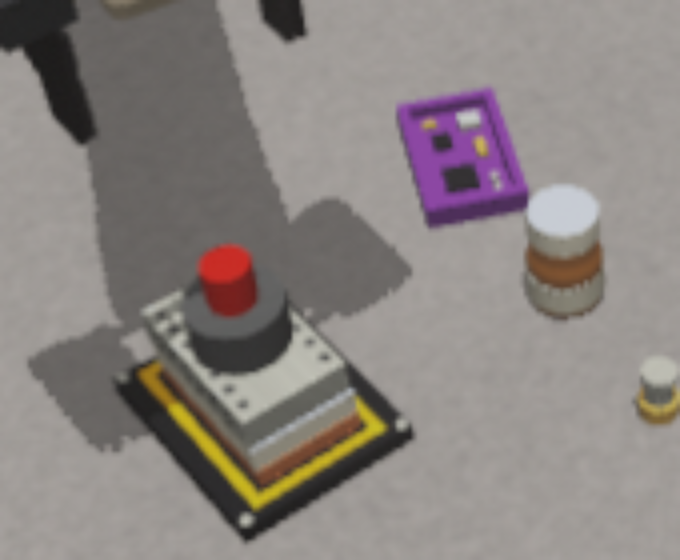

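The picture shows the weight upright in the middle of the square stack (crop 240,340), the jar standing untouched (565,250) and the fingers clear. Handing in.

```bash
python3 -c "
from bench import r; print(r.close_job())"
```

```text
the job is handed in; nothing more can be done
None
```

I built the module on the yellow nest in order (copper plate, board frame, shield cover, press weight) and handed it in after about 37 s. The last picture shows it square, let go and the jar standing, but no verdict came back.

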